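# Prop the gramophone lid open on its stay rod

### The job

The lid of the walnut gramophone case is standing only ajar. Swing its prop rod up by the rod's side handle, so that the rod lifts the lid and its ball end drops into the socket under the lid's rail and holds the lid raised by itself; stop when you feel it seat, do not force the rod or the case, and leave the loose parts on the cart where they lie.

Things in the scene. Friction and masses are not known exactly. Their poses are not given: they have to be found in the camera images.
- case: Open-topped dark walnut gramophone case, fixed, 240 (its x) x 322 (its y) x 100 mm high; origin at the centre of its underside, z up. Its -x front faces the robot. The lid is hinged on the +y end wall and opens its -y edge upward. The prop rod lies in front of the case, in the plane x = -140 mm, under a steel rail that runs along the lid's front edge.
- hinge (a point): Middle of the lid's hinge axis (which runs along the case's x): y +155, z +100 mm in the case's frame. Lid panel 240 (x) x 325 mm, 12 mm thick. Axes as the case's.
- pivot (a point): Pivot of the prop rod on the case front: x -140, y +15, z +100 mm in the case's frame, so 140 mm from the hinge axis. The rod turns about the case's x axis through this point. Axes as the case's.
- handle (a point): Where to push: on the axis of the rod's round wooden handle, a bar of 16 mm diameter parallel to the case's x, sticking out of the rod towards the robot, 100 mm along the rod from the pivot. The bar reaches from the rod to 80 mm in front of its plane; this point is 60 mm in front. Push it towards the case's +y: it goes up and over in an arc of 100 mm radius about the pivot.
- ball (a point): Centre of the rod's 16 mm ball end, 150 mm from the pivot (7 mm steel rod). From about 0.34 on joint rod the ball touches the rail and lifts the lid as the rod swings up; let go before it is seated, it is pushed back down.
- rail (a point): On the rail's underside, 220 mm from the hinge. Under the rail the socket block is clamped, at a place that differs each time. Coming from the lid's free edge the ball climbs a ramp 24 mm long and 10 mm deep (lid rises 0.045 rad extra, push gets heavier), drops behind its steep tooth (lid falls back 0.045 rad) and after 6 mm more meets a solid stop. Let go, the rod leans back on the tooth.
- rod (a joint): Prop rod angle in rad, growing as it swings up, 0 to 1.5: at 0 it points to the case's -y and 0.45 rad above level (so it is upright at 1.12). Starts at 0.05 to 0.21, the ball a little below the rail; with nothing on it, it stays by slight friction. The ball drops into the socket at an angle that differs each time and is not told, between about 0.85 and 1.40: find it by feel.
- lid (a joint): Lid angle in rad, growing as it opens: at 0, its start, it stands ajar on a post, 0.44 rad above level; it swings freely up to 0.81 and falls back when not held. It weighs 0.36 to 0.60 kg: roughly 4 to 15 N at the handle lift it by the rod; over 30 N would be forcing it. With the rod seated and let go, the lid stays at about 0.27 to 0.57.
- soundbox: Tarnished silver soundbox, disc of 62 mm diameter, 32 mm high; loose bystander; origin at the centre of its underside.
- tube_a: Bent brass gooseneck tube, 18 mm thick, about 110 x 105 mm, lying flat to the robot's right; loose bystander.
- tube_b: A second such gooseneck tube, lying to the robot's left; loose bystander.
- bracket: Black iron motor bracket, L-shaped, 90 x 50 x 56 mm high, in front of the case; loose bystander; origin at the centre of its underside.
- panel: Walnut veneer panel 160 x 120 x 5 mm, lying flat on the right; loose bystander.
- screwdriver: Screwdriver, 180 mm long, lying near the robot; loose bystander.
- screw_tin: Shallow steel bowl, 70 mm across, 30 mm high, on the left; loose bystander.

How it is judged (in metres and radians):
At the end, for the whole second after the job is handed in: The prop rod stands in its socket (rod joint above 0.80 rad) and holds the lid raised (lid joint above 0.26 rad), both still (under 0.05 rad/s), with nothing of the robot touching them (value of joint lid above 0.26 rad and value of joint rod above 0.8 rad and velocity of joint lid between -0.05 and 0.05 rad/s and velocity of joint rod between -0.05 and 0.05 rad/s).
It fails at once if the fingers or the arm pressed the case, its lid or its rod with more than 35 N (contact force between any of the fingers, the arm and case above 35 N).
It fails at once if a loose part on the cart was shifted by more than 25 mm (distance of any of soundbox, tube_a, tube_b, bracket, panel, screwdriver, screw_tin from where it was at the start of the episode above 0.025 m).
It also fails if it takes over 64 s, if anything falls off the work surface, if the arm or the gripper's body presses on something with over 40 N, if the wrist force passes 120 N, or if a joint passes its speed limit or range.

### The arm

A 6-joint arm with a two-finger parallel gripper is mounted at the origin on the work surface. World frame = base frame: x ahead of the robot, y to its left, z up, the work surface at z = 0. Lengths are in m, angles in degrees, forces in N, time in s.
With the tool pointing down it reaches from about 0.325 to 0.775 m from the base axis. Payload 9.3 kg.
Tool frame: the origin (TCP) lies midway between the tips of the shut fingers; the grasp point (between the pads) lies 19 mm behind it (manip.pinch_z is the z of the grasp point in the tool frame, in m); z points along the fingers, y is the direction in which the jaws open and shut (so a half turn about z gives the same grasp; the last joint's range is limited). The gripper opens to 85 mm and grips with 20 to 120 N. Pads are 22 mm wide; open, the fingers measure 114 mm over their backs; the gripper's body (76 mm by 85 mm) begins 54 mm behind the grasp point. The pads swing forward as they close: fully open they stand 13 mm farther back than shut.
Start: joints at [-83.342, 14.817, 1.232, 76.415, 0, 81.257], TCP at [0.146, -0.53, 0.231] pointing down, gripper open.
Joint ranges: [-174.27, 174.27], [-52.1, 104.24], [-59.71, 78.15], [-110.17, 111.67], [-87.03, 83.33], [-180, 180]. Speed limits (degrees/s): [127.2, 127.2, 159.86, 180, 180, 180].

### API

Orientations are given as [roll, pitch, yaw] about the fixed x, y, z axes, in that order (R = Rz(yaw) Ry(pitch) Rx(roll)).
In Python, from workcell import manip gives the robot as it stands. The module is installed in compiled form; this text tells all that it offers.
- The arm moves only by the tool apply_moves, never from a script. Its argument "targets" is a list of rows, each an object with "dp": the shift along the tool's x, y, z in mm, a list of three; "twist": the turn about the tool's z in degrees; "fingers": the opening, from -1 (shut) to 1 (fully open), so that 0 is half open. In form: [{"dp": [x, y, z], "twist": twist, "fingers": fingers}, ...]. A call has 1 to 20 rows; each row is the pose to reach, as a shift and turn from the pose commanded when the call began, along the tool's axes at that moment; what a row does not reach only later rows make up. A row lasts 1/10 s, in which the tool goes at most 50 mm and 8.59 degrees, less where a joint would pass 70% of its speed; a pose out of reach is approached as far as the arm can. A call with a gripper value outside its range is refused whole. The fingers move at their own pace and stop on an object; "grip_force" is the grip in N (left out, the last holds). Time passes only in rows, so rows that repeat a pose let the fingers close. It gives the time, the measured TCP pose, the force and the opening at its end, in the units of the state.
- manip.get_obs(): the state, without advancing time (a new reading comes with each control period).
- manip.get_image(name): name is "side" or "top" or "wrist"; returns the picture (480x640x3 uint8, blue, green, red); there is no depth.
- manip.calibration(name): a dict with "fx", "fy", "cx", "cy" (pixels), "R" (3x3) and "t" (3): a world point X has camera coordinates R X + t. Camera axes: x right, y down, z forward; pixel columns grow to the right and rows downward; lengths in m; the calibration is good to about 2 mm. A picture is of the moment at which its call begins: read the wrist's pose just before it. calibration takes no time and is no camera call; for the wrist camera it gives the pose at the moment of the call.
- manip.hand_in(): hands the job in, once; it reports no verdict.
The state is a dict: "time": time; "joints": joint angles; "dq": joint speeds; "tau": joint torques, N m; "position": TCP position; "tool_rot": TCP orientation; "wrist_force": force on the tool from outside, world axes, zero at the start; "ft_torque": the same for the moment, N m; "finger_gap": finger opening in m.
Only numpy, scipy, OpenCV 4.12 (cv2) and the standard library are available. Lean on these libraries where they do the work, as an engineer would, in place of code of your own. Each camera call takes 0.05 s, during which the arm holds its last target.

## Working session

There is one attempt and no reset: what is moved stays moved. The work goes in short steps, Python scripts to look and compute and a tool call to move; the robot and the scene stay as the last step left them, time stands still between calls to the robot, and variables do not carry over. Pictures are saved under pics/ and viewed, and the job is handed in when it is done.

Besides the shell and the picture viewer there is one more tool, called after "Request:" by a JSON object that holds its "method" and its "body", one argument or row to a line. apply_moves: Moves the arm, as the interface text tells. Its arguments: {"type":"object","properties":{"targets":{"type":"array","items":{"type":"object","properties":{"dp":{"type":"array","items":{"type":"number"}},"twist":{"type":"number"},"fingers":{"type":"number"}}}},"grip_force":{"type":"number"}},"required":["targets"]}

```bash
mkdir -p pics; python3 - <<'E'
from workcell import manip
import cv2,numpy as np
np.set_printoptions(precision=4,suppress=True)
print(manip.get_obs())
for n in ["side","top","wrist"]:
    c=manip.calibration(n); print(n,c)
    cv2.imwrite(f"pics/{n}0.png",manip.get_image(n))
E
```

```text
{'time': 0.0, 'joints': array([-83.3432,  14.8494,   1.1877,  76.4135,  -0.0002,  81.2564]), 'dq': array([ 0.0423, -0.0707, -0.0482,  0.018 , -0.0119, -0.0042]), 'tau': array([ -0.0006, -55.5636,  34.4533,   0.0138,  -0.0002,  -0.    ]), 'position': array([ 0.146 , -0.53  ,  0.2307]), 'tool_rot': array([-179.9256,   -0.0113,   15.4004]), 'wrist_force': array([ 0.7778,  0.2313, -0.0401]), 'ft_torque': array([ 0.033 , -0.0069, -0.0108]), 'finger_gap': 0.08569957519607004}
side {'fx': 511.98866586593056, 'fy': 511.98866586593056, 'cx': 320.36861546405896, 'cy': 244.7930075010118, 'R': array([[-0.7247, -0.689 , -0.0104],
       [-0.4388,  0.4731, -0.7639],
       [ 0.5313, -0.549 , -0.6452]]), 't': array([0.3891, 0.3334, 0.8969])}
top {'fx': 589.746809341625, 'fy': 589.746809341625, 'cx': 321.9903214916048, 'cy': 235.13096948953654, 'R': array([[-0.0183, -0.9998,  0.002 ],
       [-0.9976,  0.0181, -0.0662],
       [ 0.0662, -0.0032, -0.9978]]), 't': array([0.0141, 0.5496, 1.4338])}
wrist {'fx': 374.1072627071111, 'fy': 374.1072627071111, 'cx': 322.3746431922066, 'cy': 240.34754696553784, 'R': array([[ 0.2667, -0.9638, -0.0019],
       [-0.9249, -0.2565,  0.2806],
       [-0.2709, -0.073 , -0.9598]]), 't': array([-0.5501, -0.0375,  0.3794])}
```

View pics/side0.png

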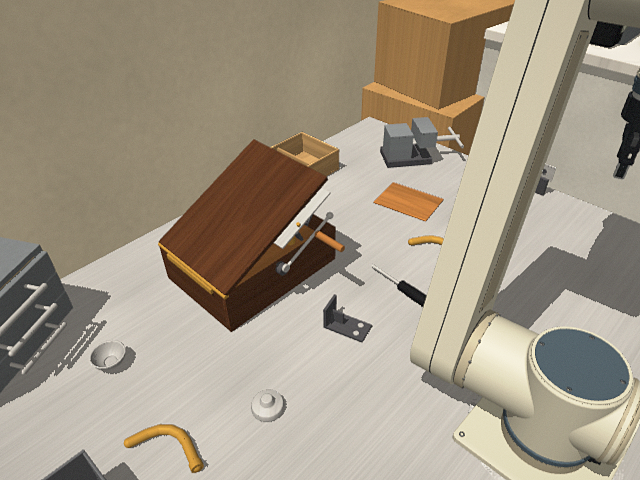

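View pics/top0.png

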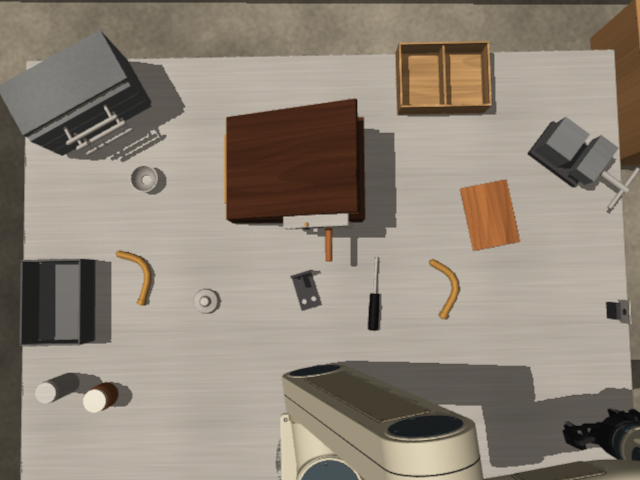

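View pics/wrist0.png

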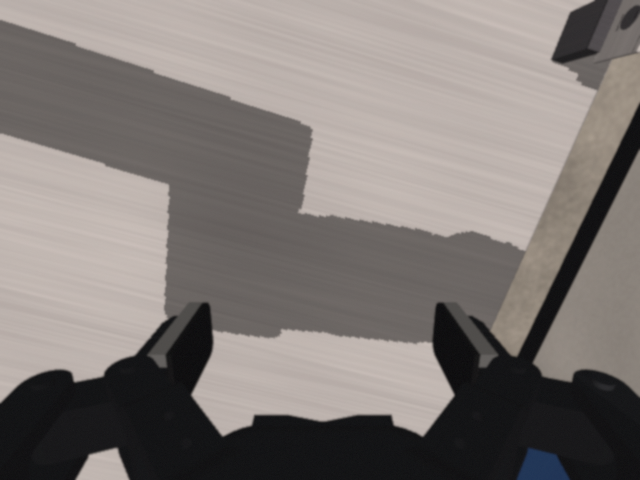

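```bash
python3 - <<'E'
import cv2
a=cv2.imread("pics/side0.png")[120:345,150:370]; cv2.imwrite("pics/s0z.png",cv2.resize(a,None,fx=2.66,fy=2.66,interpolation=cv2.INTER_CUBIC))
a=cv2.imread("pics/top0.png")[80:280,210:410]; cv2.imwrite("pics/t0z.png",cv2.resize(a,None,fx=3,fy=3,interpolation=cv2.INTER_CUBIC))
E
```

```text
(no output)
```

View pics/s0z.png

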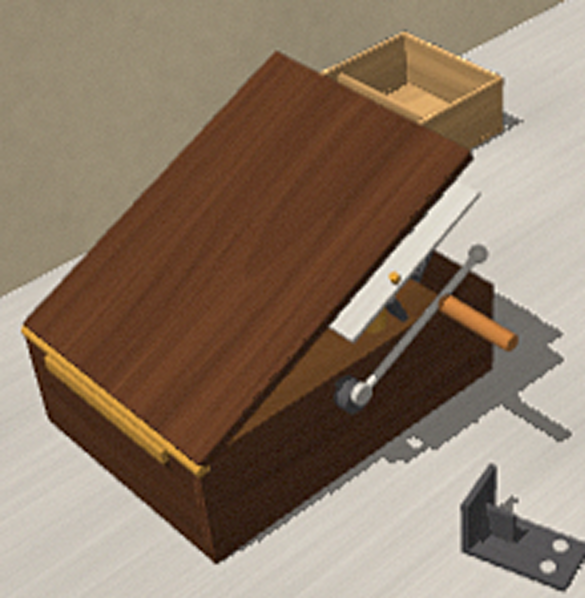

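View pics/t0z.png

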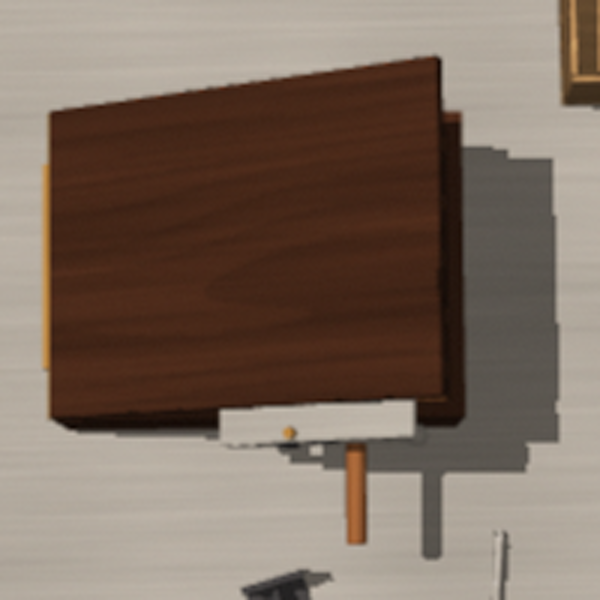

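```bash
cat > h.py <<'E'
from workcell import manip
import cv2,numpy as np
np.set_printoptions(precision=4,suppress=True)
def ray(n,u,v):
    c=manip.calibration(n);R=c["R"];t=c["t"]
    d=R.T@np.array([(u-c["cx"])/c["fx"],(v-c["cy"])/c["fy"],1]);return -R.T@t,d/np.linalg.norm(d)
def plane(n,u,v,z):
    o,d=ray(n,u,v);return o+d*(z-o[2])/d[2]
def tri(p,q):
    (a,d),(b,e)=ray("side",*p),ray("top",*q)
    s=np.linalg.lstsq(np.c_[d,-e],b-a,rcond=None)[0]
    P,Q=a+d*s[0],b+e*s[1];return (P+Q)/2,np.linalg.norm(P-Q)
def proj(n,X):
    c=manip.calibration(n);p=c["R"]@np.asarray(X)+c["t"];return np.array([p[0]/p[2]*c["fx"]+c["cx"],p[1]/p[2]*c["fy"]+c["cy"]])
E
python3 - <<'E'
from h import *
S=lambda x,y:(150+x/2.66,120+y/2.66)
T=lambda x,y:(210+x/3,80+y/3)
print("hingefront bottom",plane("side",*S(216,562),0))
print("-y front bottom",plane("side",*S(491,368),0))
print("hingeback bottom",plane("side",*S(48,418),0))
print("-y front top",plane("side",*S(493,285),.1),plane("top",*T(463,421),.1))
print("-y back top",plane("top",*T(462,112),.1))
print("hinge front top",plane("top",*T(50,418),.1), plane("side",*S(205,470),.1))
print("handle tip",tri(S(513,341),T(356,543)))
print("handle base",tri(S(446,303),T(356,448)))
E
```

```text
hingefront bottom [0.5842 0.2243 0.    ]
-y front bottom [ 0.5802 -0.0962  0.    ]
hingeback bottom [0.8241 0.2217 0.    ]
-y front top [ 0.5773 -0.0946  0.1   ] [ 0.5771 -0.0949  0.1   ]
-y back top [ 0.8205 -0.0997  0.1   ]
hinge front top [0.5852 0.2254 0.1   ] [0.585  0.2185 0.1   ]
handle tip (array([ 0.482 , -0.0104,  0.1439]), np.float64(0.002802693954024202))
handle base (array([ 0.5541, -0.0111,  0.142 ]), np.float64(0.0008729178772087695))
```

```bash
python3 - <<'E'
from h import *
S=lambda x,y:(150+x/2.66,120+y/2.66)
def xpl(n,u,v,x):
    o,d=ray(n,u,v);return o+d*(x-o[0])/d[0]
print("ball",xpl("side",*S(478.5,253.5),.561),"boss",xpl("side",*S(361,393),.553))
for n,box in(("side",(330,215,350,255)),("top",(320,225,340,265))):
    im=cv2.imread(f"pics/{n}0.png");h=cv2.cvtColor(im,cv2.COLOR_BGR2HSV)
    m=cv2.inRange(h,(5,140,100),(16,255,255));k=np.zeros_like(m);k[box[1]:box[3],box[0]-30:box[2]]=255
    m&=k;nc,l,st,c=cv2.connectedComponentsWithStats(m)
    i=1+st[1:,4].argmax();p=np.argwhere(l==i)[:,::-1];print(n,st[i],c[i],cv2.minAreaRect(p.astype(np.float32)))
c=np.array([.701,.063]);y=-.018
for a in(.05,.1,.15,.2):
    t=a+.45
    for xc in(-.14,-.2,-.22):
        L=np.array([xc,.015-.1*np.cos(t)]);w=c+[np.cos(y)*L[0]-np.sin(y)*L[1],np.sin(y)*L[0]+np.cos(y)*L[1]]
        X=[*w,.1+.1*np.sin(t)];print(a,xc,np.array(X),proj("side",X),proj("top",X))
E
```

```text
ball [ 0.561  -0.0581  0.1628] boss [0.553  0.0867 0.1096]
side [315 231  30  21 214] [328.6402 240.3598] ((329.10675048828125, 240.62921142578125), (32.01193618774414, 7.101986408233643), 32.00538635253906)
top [326 230   6  31 163] [328.1534 244.816 ] ((328.5, 245.0), (30.0, 5.0), 90.0)
0.05 -0.14 [ 0.5597 -0.0072  0.1479] [314.2849 231.4936] [327.0409 226.8077]
0.05 -0.2 [ 0.4997 -0.0061  0.1479] [334.5399 243.9276] [327.0648 253.5442]
0.05 -0.22 [ 0.4797 -0.0058  0.1479] [341.5674 248.2417] [327.0728 262.4922]
0.1 -0.14 [ 0.5598 -0.0047  0.1523] [313.4212 230.4465] [325.9409 226.6525]
0.1 -0.2 [ 0.4998 -0.0036  0.1523] [333.7286 242.8969] [325.9616 253.4764]
0.1 -0.22 [ 0.4798 -0.0033  0.1523] [340.7754 247.2173] [325.9685 262.4537]
0.15 -0.14 [ 0.5598 -0.002   0.1565] [312.4814 229.484 ] [324.7378 226.501 ]
0.15 -0.2 [ 0.4998 -0.0009  0.1565] [332.8399 241.9539] [324.7549 253.4102]
0.15 -0.22 [ 0.4798 -0.0006  0.1565] [339.9055 246.2818] [324.7606 262.4162]
0.2 -0.14 [0.5599 0.0009 0.1605] [311.467  228.6095] [323.4338 226.3537]
0.2 -0.2 [0.4999 0.002  0.1605] [331.875  241.1021] [323.447  253.3459]
0.2 -0.22 [0.4799 0.0024 0.1605] [338.9589 245.4384] [323.4514 262.3798]
```

Request:
{"method": "apply_moves", "body": {
  "targets": [
    {"dp":[12,-10,-10],"twist":-4,"fingers":0},
    {"dp":[36,-30,-20],"twist":-12,"fingers":0},
    {"dp":[60,-51,-30],"twist":-20,"fingers":0},
    {"dp":[85,-72,-40],"twist":-28.5,"fingers":0},
    {"dp":[110,-94,-50],"twist":-37,"fingers":0},
    {"dp":[136,-116,-60],"twist":-45.5,"fingers":0},
    {"dp":[162,-138,-70],"twist":-54,"fingers":0},
    {"dp":[188,-160,-80],"twist":-62.5,"fingers":0},
    {"dp":[214,-183,-90],"twist":-71,"fingers":0},
    {"dp":[240,-205,-90],"twist":-79.5,"fingers":0},
    {"dp":[266,-228,-90],"twist":-88,"fingers":0},
    {"dp":[292,-250,-90],"twist":-96.5,"fingers":0},
    {"dp":[318,-272,-90],"twist":-105,"fingers":0},
    {"dp":[344,-294,-90],"twist":-113.5,"fingers":0},
    {"dp":[370,-316,-90],"twist":-122,"fingers":0},
    {"dp":[395,-338,-90],"twist":-130.5,"fingers":0},
    {"dp":[420,-360,-90],"twist":-139,"fingers":0},
    {"dp":[442,-379,-90],"twist":-147.5,"fingers":0},
    {"dp":[462,-396,-90],"twist":-156,"fingers":0},
    {"dp":[476.5,-408,-90],"twist":-164.5,"fingers":0}
  ]
}}

```text
time: 2.15
position: [0.4977, -0.0088, 0.3209]
tool_rot: [180.0, -0.0, -179.7]
wrist_force: [-0.1, 0.2, -0.1]
finger_gap: 0.0427
```

Request:
{"method": "apply_moves", "body": {
  "targets": [
    {"dp":[0,0,40],"twist":0,"fingers":0},
    {"dp":[0,0,80],"twist":0,"fingers":0},
    {"dp":[0,0,110],"twist":0,"fingers":0},
    {"dp":[0,0,110],"twist":0,"fingers":0}
  ]
}}

```text
time: 2.55
position: [0.4951, -0.0099, 0.2077]
tool_rot: [179.9, -0.4, 179.9]
wrist_force: [0.0, -0.7, -1.2]
finger_gap: 0.0428
```

```bash
python3 - <<'E'
from h import *
o=manip.get_obs();print(o["position"],o["wrist_force"])
a=manip.get_image("side")
cv2.imwrite("pics/s1.png",cv2.resize(a[100:345,150:400],None,fx=2.4,fy=2.4,interpolation=cv2.INTER_CUBIC))
E
```

```text
[ 0.4951 -0.0099  0.2077] [ 0.0496 -0.7302 -1.1633]
```

View pics/s1.png

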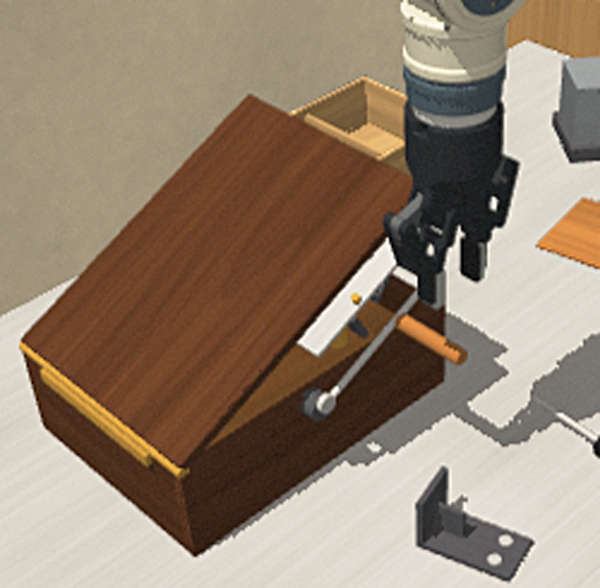

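Request:
{"method": "apply_moves", "body": {
  "targets": [
    {"dp":[0,2,25],"twist":0,"fingers":0},
    {"dp":[0,2,50],"twist":0,"fingers":0},
    {"dp":[0,2,70],"twist":0,"fingers":0},
    {"dp":[0,2,76],"twist":0,"fingers":0},
    {"dp":[0,2,76],"twist":0,"fingers":0}
  ]
}}

```text
time: 3.1
position: [0.4976, -0.0085, 0.1362]
tool_rot: [-180.0, 0.0, 179.9]
wrist_force: [0.3, -0.7, 0.4]
finger_gap: 0.0427
```

```bash
python3 - <<'E'
from h import *
o=manip.get_obs();print(o["position"],o["wrist_force"])
a=manip.get_image("side")
cv2.imwrite("pics/s2.png",cv2.resize(a[140:300,240:400],None,fx=3.7,fy=3.7,interpolation=cv2.INTER_CUBIC))
E
```

```text
[ 0.4976 -0.0085  0.1362] [ 0.2526 -0.689   0.4073]
```

View pics/s2.png

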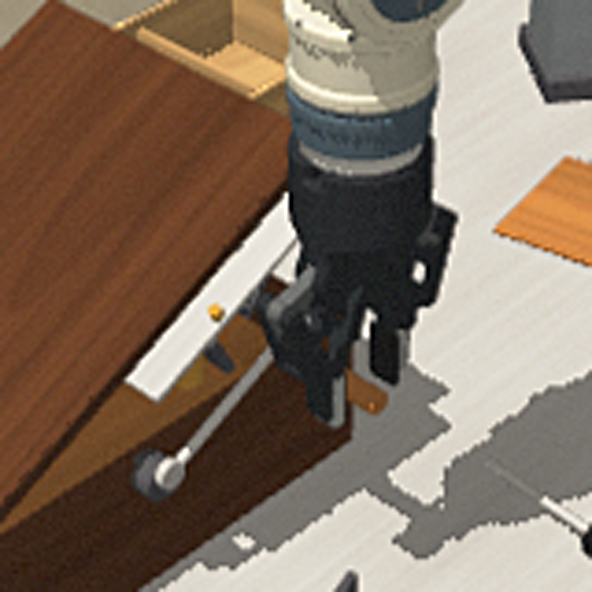

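Request:
{"method": "apply_moves", "body": {
  "targets": [
    {"dp":[0,6,0],"twist":0,"fingers":0},
    {"dp":[0,12,0],"twist":0,"fingers":0},
    {"dp":[0,14,0],"twist":0,"fingers":0},
    {"dp":[0,16,-2],"twist":0,"fingers":0},
    {"dp":[0,18,-5],"twist":0,"fingers":0},
    {"dp":[0,20,-8],"twist":0,"fingers":0},
    {"dp":[0,22,-11],"twist":0,"fingers":0},
    {"dp":[0,24,-13],"twist":0,"fingers":0},
    {"dp":[0,24,-13],"twist":0,"fingers":0}
  ]
}}

```text
time: 4.05
position: [0.4978, 0.0128, 0.1503]
tool_rot: [-179.6, 0.1, 179.8]
wrist_force: [-3.5, -18.6, 10.9]
finger_gap: 0.0426
```

```bash
python3 - <<'E'
from h import *
o=manip.get_obs();print(o["position"],o["wrist_force"],o["ft_torque"])
a=manip.get_image("side")
cv2.imwrite("pics/s3.png",cv2.resize(a[140:300,240:400],None,fx=3.7,fy=3.7,interpolation=cv2.INTER_CUBIC))
o=manip.get_obs();print(o["position"],o["wrist_force"],o["ft_torque"])
E
```

```text
[0.4978 0.0128 0.1503] [ -3.504  -18.6139  10.926 ] [-3.9901  0.8413 -0.1063]
[0.4978 0.0127 0.1502] [ -3.8611 -18.4498  11.4576] [-3.9317  0.8168 -0.1445]
```

View pics/s3.png

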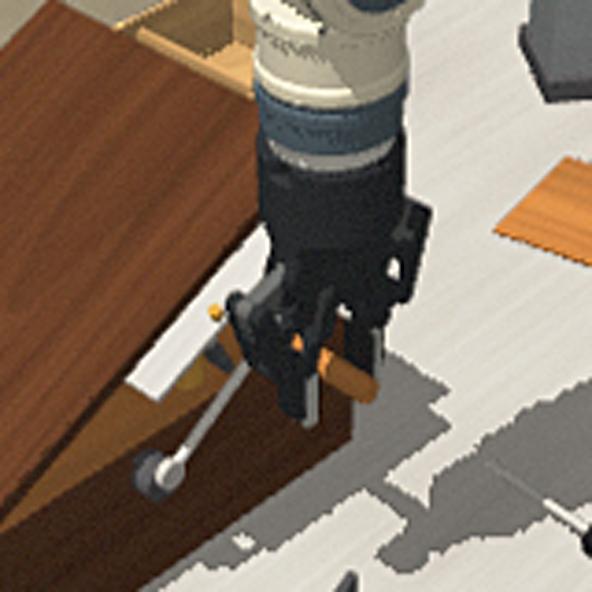

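Request:
{"method": "apply_moves", "body": {
  "targets": [
    {"dp":[0,0,-2],"twist":0,"fingers":0},
    {"dp":[0,0,-4],"twist":0,"fingers":0},
    {"dp":[0,0,-6],"twist":0,"fingers":0}
  ]
}}

```text
time: 4.4
position: [0.4977, 0.0152, 0.1552]
tool_rot: [-179.9, 0.1, 179.9]
wrist_force: [0.7, -0.9, -0.1]
finger_gap: 0.0428
```

Request:
{"method": "apply_moves", "body": {
  "targets": [
    {"dp":[0,2,-2],"twist":0,"fingers":0},
    {"dp":[0,4,-4],"twist":0,"fingers":0},
    {"dp":[0,6,-6],"twist":0,"fingers":0},
    {"dp":[0,8,-8],"twist":0,"fingers":0}
  ]
}}

```text
time: 4.8
position: [0.4977, 0.0222, 0.1635]
tool_rot: [-179.8, 0.1, 179.8]
wrist_force: [-1.1, -10.8, 9.3]
finger_gap: 0.0429
```

```bash
python3 - <<'E'
from h import *
a=manip.get_image("side");w=manip.get_image("wrist")
cv2.imwrite("pics/s4.png",cv2.resize(a[140:300,240:400],None,fx=3.7,fy=3.7,interpolation=cv2.INTER_CUBIC))
cv2.imwrite("pics/w4.png",w)
o=manip.get_obs();print(o["position"],o["wrist_force"],o["ft_torque"])
E
```

```text
[0.4978 0.0227 0.1636] [-0.3576 -7.6933  5.9712] [-1.8733 -0.0004 -0.0303]
```

View pics/s4.png

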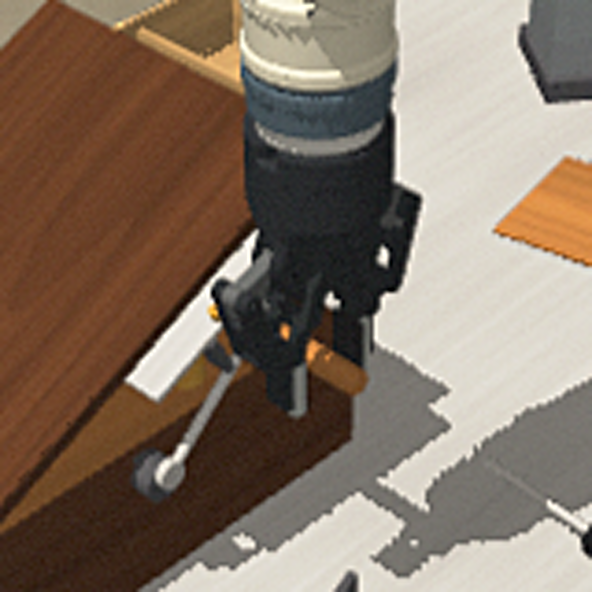

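View pics/w4.png

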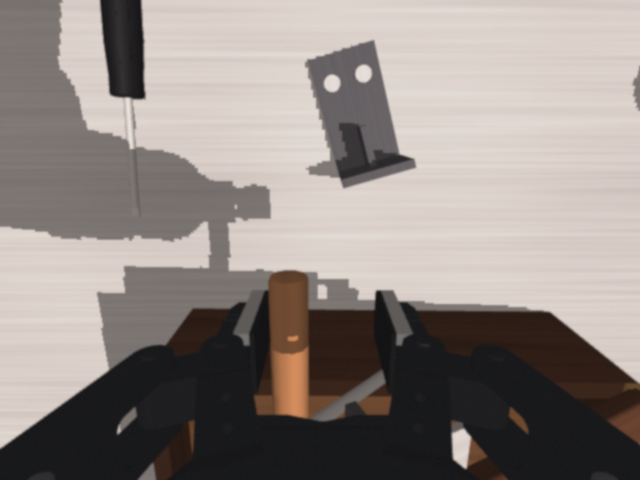

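Request:
{"method": "apply_moves", "body": {
  "targets": [
    {"dp":[0,-4,0],"twist":0,"fingers":0},
    {"dp":[0,-6,6],"twist":0,"fingers":0},
    {"dp":[0,-6,14],"twist":0,"fingers":0},
    {"dp":[0,-6,20],"twist":0,"fingers":0},
    {"dp":[0,-3,19],"twist":0,"fingers":0},
    {"dp":[0,0,18],"twist":0,"fingers":0},
    {"dp":[0,0,18],"twist":0,"fingers":0}
  ]
}}

```text
time: 5.6
position: [0.4972, 0.0239, 0.1446]
tool_rot: [-180.0, 0.0, 179.9]
wrist_force: [-0.8, -1.0, -0.4]
finger_gap: 0.0429
```

```bash
python3 - <<'E'
from h import *
a=manip.get_image("side")
cv2.imwrite("pics/s5.png",cv2.resize(a[140:300,240:400],None,fx=3.7,fy=3.7,interpolation=cv2.INTER_CUBIC))
o=manip.get_obs();print(o["position"],o["wrist_force"],o["ft_torque"])
E
```

```text
[0.4972 0.0239 0.1446] [ 0.1884 -0.1843  0.414 ] [-0.1061  0.0769  0.0428]
```

View pics/s5.png

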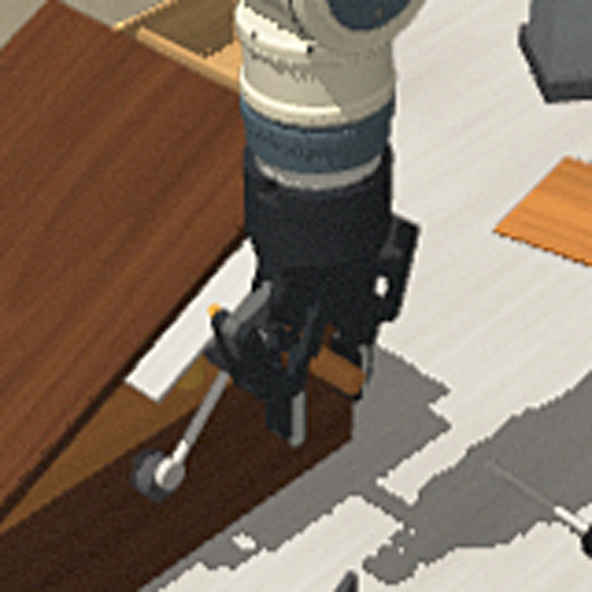

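Request:
{"method": "apply_moves", "body": {
  "targets": [
    {"dp":[0,2,-3],"twist":0,"fingers":0},
    {"dp":[0,4,-5],"twist":0,"fingers":0},
    {"dp":[0,6,-8],"twist":0,"fingers":0},
    {"dp":[0,8,-10],"twist":0,"fingers":0}
  ]
}}

```text
time: 6.05
position: [0.4971, 0.0311, 0.1544]
tool_rot: [-179.9, -0.0, 179.9]
wrist_force: [0.1, -5.6, -4.3]
finger_gap: 0.043
```

Request:
{"method": "apply_moves", "body": {
  "targets": [
    {"dp":[0,2,-2],"twist":0,"fingers":0},
    {"dp":[0,4,-4],"twist":0,"fingers":0},
    {"dp":[0,6,-5],"twist":0,"fingers":0},
    {"dp":[0,8,-6.5],"twist":0,"fingers":0}
  ]
}}

```text
time: 6.45
position: [0.4972, 0.0386, 0.1611]
tool_rot: [-179.9, -0.0, 179.8]
wrist_force: [-0.7, -9.0, 0.2]
finger_gap: 0.043
```

Request:
{"method": "apply_moves", "body": {
  "targets": [
    {"dp":[0,2,-1.5],"twist":0,"fingers":0},
    {"dp":[0,4,-3],"twist":0,"fingers":0},
    {"dp":[0,6,-4.5],"twist":0,"fingers":0},
    {"dp":[0,8,-6],"twist":0,"fingers":0}
  ]
}}

```text
time: 6.85
position: [0.4972, 0.0469, 0.167]
tool_rot: [-179.9, 0.0, 179.9]
wrist_force: [0.5, -6.4, -3.4]
finger_gap: 0.0426
```

Request:
{"method": "apply_moves", "body": {
  "targets": [
    {"dp":[0,2,-1],"twist":0,"fingers":0},
    {"dp":[0,4,-2],"twist":0,"fingers":0},
    {"dp":[0,6,-3],"twist":0,"fingers":0},
    {"dp":[0,8,-4],"twist":0,"fingers":0}
  ]
}}

```text
time: 7.25
position: [0.4974, 0.0546, 0.1713]
tool_rot: [-179.8, 0.0, 179.8]
wrist_force: [-1.8, -8.9, 2.0]
finger_gap: 0.0427
```

```bash
python3 - <<'E'
from h import *
a=manip.get_image("side")
cv2.imwrite("pics/s6.png",cv2.resize(a[110:300,210:400],None,fx=3.1,fy=3.1,interpolation=cv2.INTER_CUBIC))
o=manip.get_obs();print(o["position"],o["wrist_force"],o["ft_torque"])
E
```

```text
[0.4974 0.055  0.1715] [-1.9935 -5.891   2.1071] [-1.1499  0.2437 -0.1178]
```

View pics/s6.png

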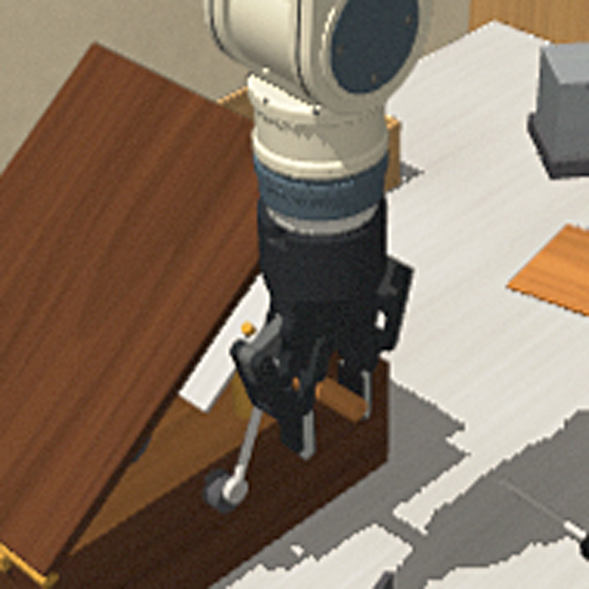

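Request:
{"method": "apply_moves", "body": {
  "targets": [
    {"dp":[0,1.5,-0.6],"twist":0,"fingers":0},
    {"dp":[0,3,-1.2],"twist":0,"fingers":0},
    {"dp":[0,3,-1.2],"twist":0,"fingers":0}
  ]
}}

```text
time: 7.6
position: [0.4974, 0.0576, 0.1728]
tool_rot: [-179.8, 0.1, 179.9]
wrist_force: [-2.5, -7.2, 3.9]
finger_gap: 0.0425
```

Request:
{"method": "apply_moves", "body": {
  "targets": [
    {"dp":[0,1.5,-0.6],"twist":0,"fingers":0},
    {"dp":[0,3,-1.2],"twist":0,"fingers":0},
    {"dp":[0,3,-1.2],"twist":0,"fingers":0}
  ]
}}

```text
time: 7.9
position: [0.4975, 0.0604, 0.1741]
tool_rot: [-179.8, 0.1, 179.8]
wrist_force: [-3.2, -8.0, 4.9]
finger_gap: 0.0428
```

Request:
{"method": "apply_moves", "body": {
  "targets": [
    {"dp":[0,1,-0.8],"twist":0,"fingers":0},
    {"dp":[0,2.5,-1.6],"twist":0,"fingers":0},
    {"dp":[0,2.5,-1.6],"twist":0,"fingers":0}
  ]
}}

```text
time: 8.2
position: [0.4974, 0.0633, 0.1754]
tool_rot: [-179.9, 0.0, 179.9]
wrist_force: [-1.2, -6.4, 2.7]
finger_gap: 0.0426
```

Request:
{"method": "apply_moves", "body": {
  "targets": [
    {"dp":[0,1,-0.8],"twist":0,"fingers":0},
    {"dp":[0,2.5,-1.6],"twist":0,"fingers":0},
    {"dp":[0,2.5,-1.6],"twist":0,"fingers":0}
  ]
}}

```text
time: 8.5
position: [0.4975, 0.0661, 0.1767]
tool_rot: [-179.9, 0.0, 179.9]
wrist_force: [1.2, -5.9, -0.3]
finger_gap: 0.0427
```

Request:
{"method": "apply_moves", "body": {
  "targets": [
    {"dp":[0,1,-0.5],"twist":0,"fingers":0},
    {"dp":[0,2.5,-1],"twist":0,"fingers":0},
    {"dp":[0,2.5,-1],"twist":0,"fingers":0}
  ]
}}

```text
time: 8.8
position: [0.4975, 0.0685, 0.1776]
tool_rot: [-179.9, 0.0, 179.9]
wrist_force: [1.4, -5.4, -0.6]
finger_gap: 0.0429
```

Request:
{"method": "apply_moves", "body": {
  "targets": [
    {"dp":[0,1,-0.3],"twist":0,"fingers":0},
    {"dp":[0,2.5,-0.6],"twist":0,"fingers":0},
    {"dp":[0,2.5,-0.6],"twist":0,"fingers":0}
  ]
}}

```text
time: 9.1
position: [0.4975, 0.0709, 0.1783]
tool_rot: [-179.9, 0.0, 179.9]
wrist_force: [0.9, -5.9, -0.4]
finger_gap: 0.0425
```

Request:
{"method": "apply_moves", "body": {
  "targets": [
    {"dp":[0,1,-0.3],"twist":0,"fingers":0},
    {"dp":[0,2.5,-0.6],"twist":0,"fingers":0},
    {"dp":[0,2.5,-0.6],"twist":0,"fingers":0}
  ]
}}

```text
time: 9.4
position: [0.4975, 0.0733, 0.1791]
tool_rot: [-179.9, 0.0, 179.9]
wrist_force: [-0.3, -6.9, 1.3]
finger_gap: 0.0429
```

Request:
{"method": "apply_moves", "body": {
  "targets": [
    {"dp":[0,1,-0.3],"twist":0,"fingers":0},
    {"dp":[0,2.5,-0.6],"twist":0,"fingers":0},
    {"dp":[0,2.5,-0.6],"twist":0,"fingers":0}
  ]
}}

```text
time: 9.7
position: [0.4976, 0.0753, 0.1796]
tool_rot: [-179.8, 0.0, 179.8]
wrist_force: [0.5, -9.8, -0.0]
finger_gap: 0.043
```

Request:
{"method": "apply_moves", "body": {
  "targets": [
    {"dp":[0,1,-0.2],"twist":0,"fingers":0},
    {"dp":[0,2,-0.4],"twist":0,"fingers":0},
    {"dp":[0,2,-0.4],"twist":0,"fingers":0}
  ]
}}

```text
time: 10.0
position: [0.4976, 0.0776, 0.1802]
tool_rot: [-179.9, 0.1, 179.8]
wrist_force: [0.4, -6.6, 2.5]
finger_gap: 0.0428
```

Request:
{"method": "apply_moves", "body": {
  "targets": [
    {"dp":[0,1,-0.2],"twist":0,"fingers":0},
    {"dp":[0,2,-0.4],"twist":0,"fingers":0},
    {"dp":[0,2,-0.4],"twist":0,"fingers":0}
  ]
}}

```text
time: 10.3
position: [0.4976, 0.0799, 0.1807]
tool_rot: [-179.9, 0.1, 179.9]
wrist_force: [-0.5, -5.7, 3.3]
finger_gap: 0.0428
```

Request:
{"method": "apply_moves", "body": {
  "targets": [
    {"dp":[0,1,-0.1],"twist":0,"fingers":0},
    {"dp":[0,2,-0.2],"twist":0,"fingers":0},
    {"dp":[0,2,-0.2],"twist":0,"fingers":0}
  ]
}}

```text
time: 10.6
position: [0.4977, 0.0819, 0.181]
tool_rot: [-179.9, 0.1, 179.9]
wrist_force: [-0.9, -5.7, 2.3]
finger_gap: 0.0429
```

```bash
python3 - <<'E'
from h import *
a=manip.get_image("side")
cv2.imwrite("pics/s7.png",cv2.resize(a[90:280,210:400],None,fx=3.1,fy=3.1,interpolation=cv2.INTER_CUBIC))
o=manip.get_obs();print(o["position"],o["wrist_force"],o["ft_torque"])
E
```

```text
[0.4977 0.082  0.1811] [-0.6051 -5.8971  3.5991] [-1.2155  0.1088 -0.0395]
```

View pics/s7.png

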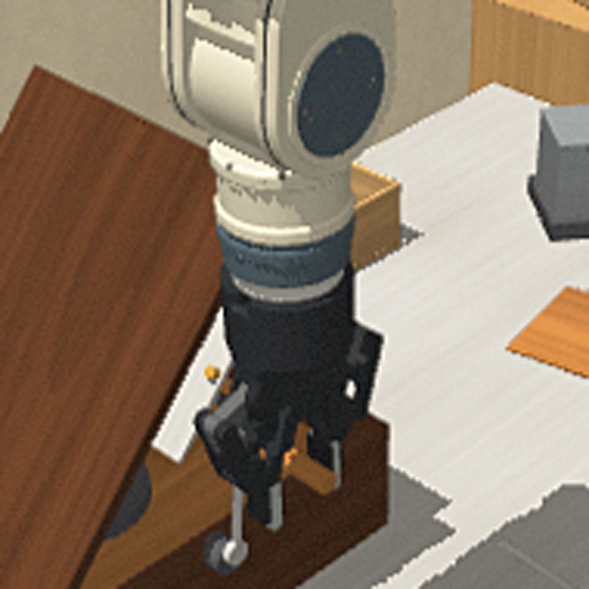

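Request:
{"method": "apply_moves", "body": {
  "targets": [
    {"dp":[0,1,-0.2],"twist":0,"fingers":0},
    {"dp":[0,2,-0.4],"twist":0,"fingers":0},
    {"dp":[0,2,-0.4],"twist":0,"fingers":0}
  ]
}}

```text
time: 10.95
position: [0.4977, 0.0841, 0.1814]
tool_rot: [-179.9, 0.1, 179.9]
wrist_force: [0.1, -5.0, 2.3]
finger_gap: 0.0425
```

Request:
{"method": "apply_moves", "body": {
  "targets": [
    {"dp":[0,1,-0.2],"twist":0,"fingers":0},
    {"dp":[0,2,-0.4],"twist":0,"fingers":0},
    {"dp":[0,2,-0.4],"twist":0,"fingers":0}
  ]
}}

```text
time: 11.25
position: [0.4977, 0.0862, 0.1817]
tool_rot: [-179.9, 0.1, 179.9]
wrist_force: [0.2, -5.5, 2.8]
finger_gap: 0.0428
```

Request:
{"method": "apply_moves", "body": {
  "targets": [
    {"dp":[0,1,0],"twist":0,"fingers":0},
    {"dp":[0,2,0],"twist":0,"fingers":0},
    {"dp":[0,2,0],"twist":0,"fingers":0}
  ]
}}

```text
time: 11.55
position: [0.4975, 0.0886, 0.1813]
tool_rot: [-180.0, 0.0, 179.9]
wrist_force: [0.7, -3.8, 2.6]
finger_gap: 0.0425
```

Request:
{"method": "apply_moves", "body": {
  "targets": [
    {"dp":[0,1,0],"twist":0,"fingers":0},
    {"dp":[0,2,0],"twist":0,"fingers":0},
    {"dp":[0,2,0],"twist":0,"fingers":0}
  ]
}}

```text
time: 11.85
position: [0.4972, 0.091, 0.1809]
tool_rot: [180.0, -0.0, 179.9]
wrist_force: [-0.1, -1.0, 0.4]
finger_gap: 0.0424
```

Request:
{"method": "apply_moves", "body": {
  "targets": [
    {"dp":[0,1,0],"twist":0,"fingers":0},
    {"dp":[0,1,0],"twist":0,"fingers":0}
  ]
}}

```text
time: 12.05
position: [0.4971, 0.092, 0.1808]
tool_rot: [180.0, -0.0, 179.9]
wrist_force: [-0.9, -0.6, 0.1]
finger_gap: 0.0427
```

```bash
python3 - <<'E'
from h import *
a=manip.get_image("side")
cv2.imwrite("pics/s8.png",cv2.resize(a[90:280,210:400],None,fx=3.1,fy=3.1,interpolation=cv2.INTER_CUBIC))
b=manip.get_image("wrist");cv2.imwrite("pics/w8.png",b)
o=manip.get_obs();print(o["position"],o["wrist_force"],o["ft_torque"])
E
```

```text
[0.4971 0.092  0.1808] [ 1.2649 -0.4699 -0.26  ] [-0.0467 -0.0613 -0.0469]
```

View pics/s8.png

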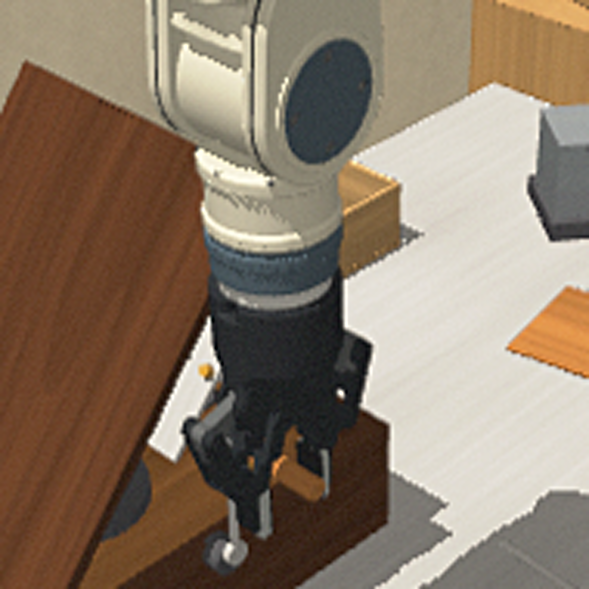

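View pics/w8.png

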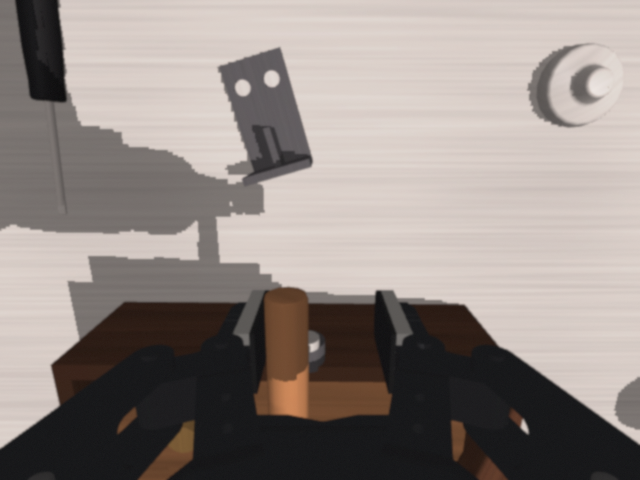

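Request:
{"method": "apply_moves", "body": {
  "targets": [
    {"dp":[0,1,0],"twist":0,"fingers":0},
    {"dp":[0,1,0],"twist":0,"fingers":0}
  ]
}}

```text
time: 12.35
position: [0.4971, 0.0929, 0.1809]
tool_rot: [180.0, -0.0, 179.9]
wrist_force: [-0.8, 0.4, -0.2]
finger_gap: 0.0427
```

Request:
{"method": "apply_moves", "body": {
  "targets": [
    {"dp":[0,1,0],"twist":0,"fingers":0},
    {"dp":[0,1,0],"twist":0,"fingers":0}
  ]
}}

```text
time: 12.55
position: [0.4972, 0.0934, 0.1809]
tool_rot: [-180.0, -0.0, 179.9]
wrist_force: [-0.1, -4.7, -0.2]
finger_gap: 0.0428
```

Request:
{"method": "apply_moves", "body": {
  "targets": [
    {"dp":[0,1,0],"twist":0,"fingers":0},
    {"dp":[0,1,0],"twist":0,"fingers":0}
  ]
}}

```text
time: 12.75
position: [0.4972, 0.0943, 0.181]
tool_rot: [-180.0, -0.0, 179.9]
wrist_force: [-0.8, -4.9, 0.8]
finger_gap: 0.0428
```

Request:
{"method": "apply_moves", "body": {
  "targets": [
    {"dp":[0,1,0],"twist":0,"fingers":0},
    {"dp":[0,1,0],"twist":0,"fingers":0}
  ]
}}

```text
time: 12.95
position: [0.4972, 0.0954, 0.181]
tool_rot: [-180.0, -0.0, 179.9]
wrist_force: [-1.0, -5.4, 0.6]
finger_gap: 0.0425
```

Request:
{"method": "apply_moves", "body": {
  "targets": [
    {"dp":[0,1,0],"twist":0,"fingers":0},
    {"dp":[0,1,0],"twist":0,"fingers":0}
  ]
}}

```text
time: 13.15
position: [0.4972, 0.0964, 0.1811]
tool_rot: [-180.0, -0.0, 179.9]
wrist_force: [-0.9, -4.8, 0.7]
finger_gap: 0.043
```

Request:
{"method": "apply_moves", "body": {
  "targets": [
    {"dp":[0,1,0],"twist":0,"fingers":0},
    {"dp":[0,1,0],"twist":0,"fingers":0}
  ]
}}

```text
time: 13.35
position: [0.4973, 0.0975, 0.1811]
tool_rot: [-180.0, 0.0, 179.9]
wrist_force: [-0.9, -4.9, 2.2]
finger_gap: 0.0425
```

Request:
{"method": "apply_moves", "body": {
  "targets": [
    {"dp":[0,1,0],"twist":0,"fingers":0},
    {"dp":[0,1,0],"twist":0,"fingers":0}
  ]
}}

```text
time: 13.55
position: [0.4973, 0.0985, 0.1812]
tool_rot: [-180.0, 0.0, 179.9]
wrist_force: [-2.4, -3.6, 1.5]
finger_gap: 0.0426
```

```bash
python3 - <<'E'
from h import *
def xpl(n,u,v,x):
    o,d=ray(n,u,v);return o+d*(x-o[0])/d[0]
H=np.array([.2205,.1])
for nm,p in(("init bolt",(150+394/2.66,120+277/2.66)),("s8 bolt",(210+207/3.1,90+371/3.1)),("s7",(210+212/3.1,90+373/3.1)),("socket init",(150+397/2.66,120+312/2.66)),("rail lo end init",(150+350/2.66,120+340/2.66)),("rail top end",(150+480/2.66,120+193/2.66))):
  for x in(.552,.561):
    P=xpl("side",*p,x);d=P[1:]-H;print(nm,x,P,np.hypot(*d),np.arctan2(d[1],-d[0]))
a=manip.get_image("side")
cv2.imwrite("pics/s9.png",cv2.resize(a[90:280,210:400],None,fx=3.1,fy=3.1,interpolation=cv2.INTER_CUBIC))
t=manip.get_image("top")
cv2.imwrite("pics/t9.png",cv2.resize(t[60:310,200:420],None,fx=2.6,fy=2.4,interpolation=cv2.INTER_CUBIC))
E
```

```text
init bolt 0.552 [0.552  0.0463 0.2026] 0.20221404181713198 0.532199842038456
init bolt 0.561 [0.561  0.0379 0.1931] 0.20495144224245335 0.47148713719487423
s8 bolt 0.552 [0.552  0.0991 0.2672] 0.2066340695172275 0.9428587753272251
s8 bolt 0.561 [0.561  0.0916 0.2587] 0.20445492859970507 0.8883782623559475
s7 0.552 [0.552  0.0953 0.2636] 0.20605803463065162 0.9176501051772273
s7 0.561 [0.561  0.0877 0.255 ] 0.20416062928486614 0.8624183006135195
socket init 0.552 [0.552  0.0449 0.1674] 0.18811401252280757 0.3665837636399779
socket init 0.561 [0.561  0.0365 0.1574] 0.19271950840229343 0.30232105283694816
rail lo end init 0.552 [0.552  0.0946 0.17  ] 0.1440250611224468 0.5074935386223578
rail lo end init 0.561 [0.561 0.087 0.16 ] 0.14635019116091386 0.42233218331525413
rail top end 0.552 [ 0.552  -0.0499  0.2311] 0.3005430422317036 0.4514790275652321
rail top end 0.561 [ 0.561  -0.0597  0.222 ] 0.3056356577106326 0.4107355559770913
```

View pics/s9.png

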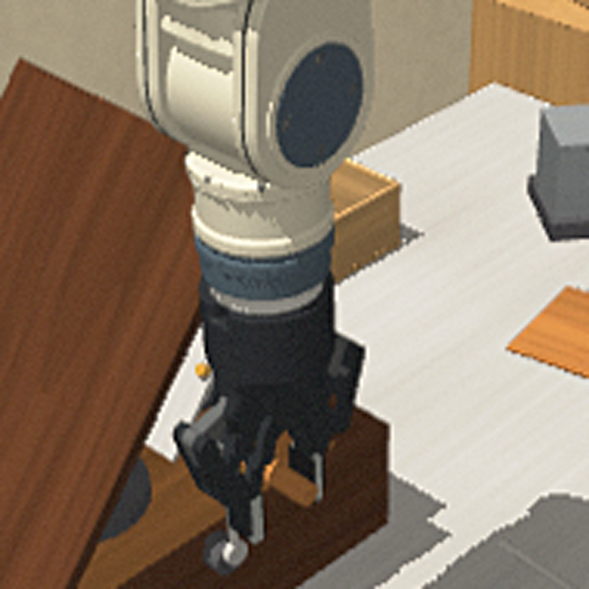

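View pics/t9.png

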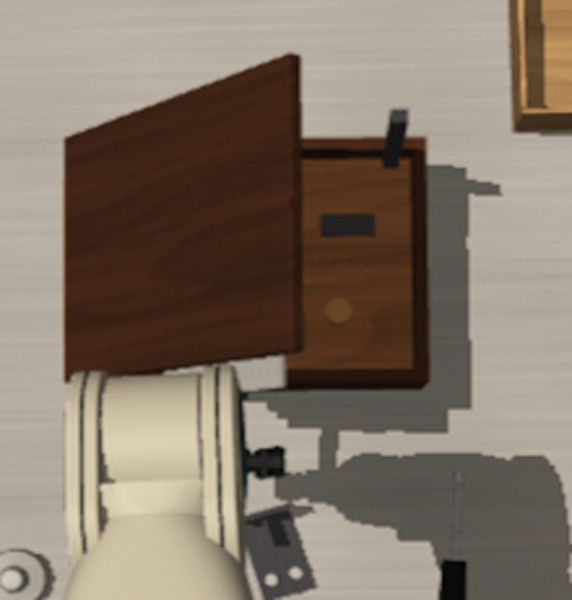

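```bash
python3 - <<'E'
import cv2
a=cv2.imread("pics/side0.png")[180:280,265:365]; cv2.imwrite("pics/s0zz.png",cv2.resize(a,None,fx=6,fy=6,interpolation=cv2.INTER_CUBIC))
E
```

```text
(no output)
```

View pics/s0zz.png

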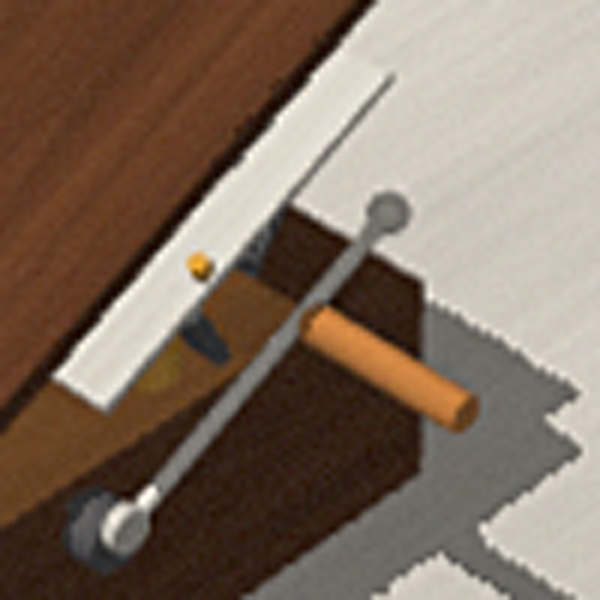

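Request:
{"method": "apply_moves", "body": {
  "targets": [
    {"dp":[0,-1,0],"twist":0,"fingers":0},
    {"dp":[0,-2,0],"twist":0,"fingers":0},
    {"dp":[0,-3,0],"twist":0,"fingers":0},
    {"dp":[0,-3,0],"twist":0,"fingers":0}
  ]
}}

```text
time: 14.05
position: [0.4973, 0.0956, 0.1809]
tool_rot: [-180.0, -0.0, 179.9]
wrist_force: [0.4, -2.8, -0.3]
finger_gap: 0.0428
```

Request:
{"method": "apply_moves", "body": {
  "targets": [
    {"dp":[0,-1,0],"twist":0,"fingers":0},
    {"dp":[0,-2,0],"twist":0,"fingers":0},
    {"dp":[0,-2,0],"twist":0,"fingers":0}
  ]
}}

```text
time: 14.35
position: [0.4973, 0.0935, 0.1809]
tool_rot: [-180.0, -0.0, 179.9]
wrist_force: [0.1, -2.9, -1.4]
finger_gap: 0.0426
```

Request:
{"method": "apply_moves", "body": {
  "targets": [
    {"dp":[0,-1,0],"twist":0,"fingers":0},
    {"dp":[0,-2,0],"twist":0,"fingers":0},
    {"dp":[0,-2,0],"twist":0,"fingers":0}
  ]
}}

```text
time: 14.65
position: [0.4973, 0.0917, 0.181]
tool_rot: [180.0, 0.0, 179.9]
wrist_force: [0.7, 0.1, -0.7]
finger_gap: 0.0429
```

Request:
{"method": "apply_moves", "body": {
  "targets": [
    {"dp":[0,-2,0],"twist":0,"fingers":0},
    {"dp":[0,-4,0],"twist":0,"fingers":0},
    {"dp":[0,-6,0],"twist":0,"fingers":0},
    {"dp":[0,-6,0],"twist":0,"fingers":0}
  ]
}}

```text
time: 15.05
position: [0.4973, 0.0854, 0.181]
tool_rot: [-180.0, 0.0, 179.9]
wrist_force: [0.6, -0.7, -0.4]
finger_gap: 0.0426
```

```bash
python3 - <<'E'
from h import *
b=manip.get_image("wrist");cv2.imwrite("pics/w10.png",b)
o=manip.get_obs();print(o["position"],o["wrist_force"],o["ft_torque"])
E
```

```text
[0.4973 0.0855 0.181 ] [-0.0886  0.2858  0.386 ] [ 0.0052 -0.0133  0.0107]
```

View pics/w10.png

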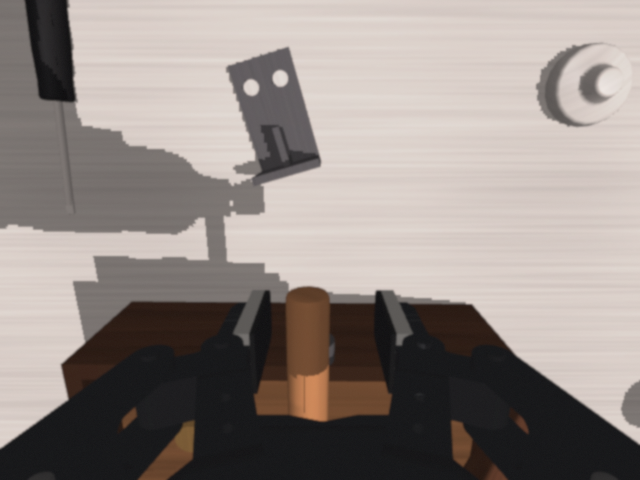

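Request:
{"method": "apply_moves", "body": {
  "targets": [
    {"dp":[0,-3,0],"twist":0,"fingers":0},
    {"dp":[2,-3,-8],"twist":0,"fingers":0},
    {"dp":[4,-3,-18],"twist":0,"fingers":0},
    {"dp":[6,-3,-30],"twist":0,"fingers":0},
    {"dp":[10,-3,-45],"twist":0,"fingers":0},
    {"dp":[15,-3,-60],"twist":0,"fingers":0},
    {"dp":[30,-10,-80],"twist":0,"fingers":0},
    {"dp":[50,-30,-95],"twist":0,"fingers":0},
    {"dp":[70,-60,-100],"twist":0,"fingers":0},
    {"dp":[85,-100,-100],"twist":0,"fingers":0},
    {"dp":[90,-140,-100],"twist":0,"fingers":0},
    {"dp":[90,-160,-100],"twist":0,"fingers":0},
    {"dp":[90,-160,-100],"twist":0,"fingers":0}
  ]
}}

```text
time: 16.4
position: [0.4068, -0.0762, 0.282]
tool_rot: [-179.9, 0.1, 179.7]
wrist_force: [-0.2, 0.2, 0.0]
finger_gap: 0.0426
```

```bash
python3 - <<'E'
from h import *
a=manip.get_image("side")
cv2.imwrite("pics/s11.png",a)
t=manip.get_image("top");cv2.imwrite("pics/t11.png",t)
o=manip.get_obs();print(o["time"],o["position"],o["wrist_force"])
E
```

```text
16.5 [ 0.4069 -0.0743  0.2818] [-0.0259  0.2599 -0.1875]
```

View pics/s11.png

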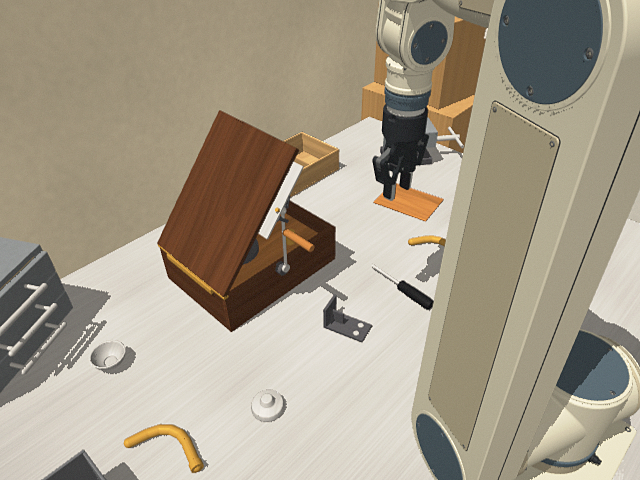

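View pics/t11.png

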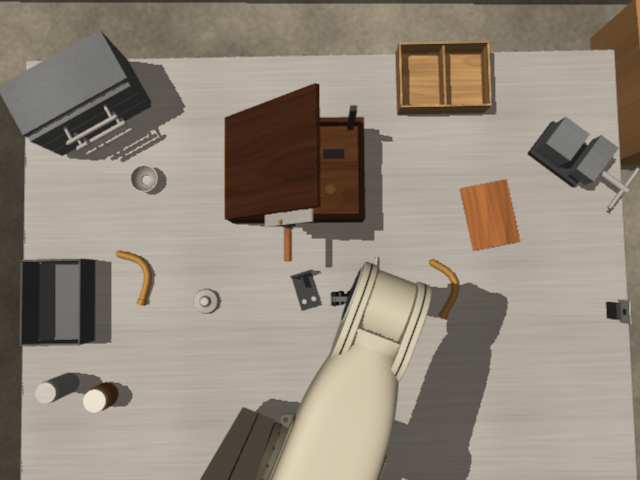

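```bash
python3 - <<'E'
from h import *
a0=cv2.imread("pics/s11.png")
for i in range(8): a=manip.get_image("side")
d=cv2.absdiff(a,a0)[100:340,150:345].max(2);print("moved px",(d>30).sum())
cv2.imwrite("pics/s12.png",cv2.resize(a[180:285,240:345],None,fx=5.7,fy=5.7,interpolation=cv2.INTER_CUBIC))
E
```

```text
moved px 0
```

View pics/s12.png

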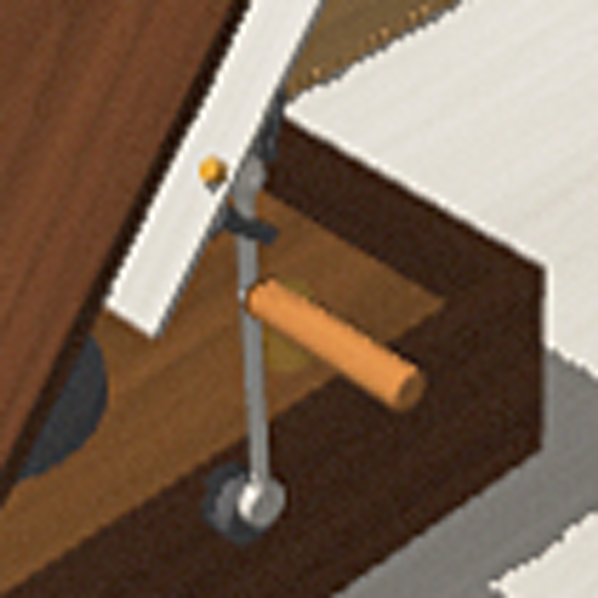

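The ball at (250,175) sits between the ramp block (275,130) and the stop (255,225), below the bolt. The rod and lid haven't moved, so it is seated.

```bash
python3 -c "
from workcell import manip
print(manip.hand_in())"
```

```text
the job is handed in; nothing more can be done
None
```

The prop rod is seated in the socket and holds the lid up by itself. I handed the job in with the gripper withdrawn, at about 17 s of the 64 s allowed.

**What I did:** I put the handle loosely between the half-open fingers and pushed it along its arc with the −y pad, reading the force after each small step.

**Seating:**
- The push needed about 5–10 N during the lift. It fell to almost nothing near rod 1.09 rad, then picked up again about 2 mm further on as the ball moved past the tooth.
- When I eased back, the force vanished at that same place and the handle stayed standing clear of both pads.

**Last checks:**
- The final side view shows the ball between the ramp block and the stop.
- No pixels of the lid or rod changed in views 0.4 s apart.
- The loose parts look unmoved, judged by eye only.

**What went wrong or disagreed:**
- My first push was too high on the handle, so the fingertip edge pressed it partly downward. The force reading peaked at about 22 N. I backed off, lowered the fingers and pushed again.
- I stopped before touching the solid stop, so I never felt it.
- I did not see a clear steady rise in force along the ramp.

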